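Empty the grinding jar onto the sieve

TASK

The milling run is over: lift the lid off the white grinding jar and lay it on the worktop with its handle up. Then tip all five grinding balls out of the jar into the round sieve, holding the mouth low over the sieve so that they roll out rather than drop from a height, and stand the empty jar upright on the worktop. Leave the sieve standing where it is and do not disturb the other things on the bench.

Things in the scene. Friction and masses are not known exactly. Their poses are not given: they have to be found in the camera images.
- jar: Grinding jar: an open pot of white ceramic, round, 84 mm tall, 68 mm across at the upper half (it narrows gently to 60 mm at the foot), wall 5 mm, inner floor 8 mm above its underside. Origin: centre of the underside; z points up along the jar's axis to the mouth. About 0.4 kg. It starts upright on the worktop with its lid on and five balls inside.
- jar_mouth (a point): Centre of the jar's mouth, 84 mm above the underside on its axis, at the rim's level; axes as the jar's.
- jar_lid: Lid: white ceramic disc 69 mm wide, 8.5 mm thick, loose on the jar's rim; a 50 mm wide spigot hangs 7 mm into the mouth (3 to 4 mm play). On top a steel bar handle on two feet: 46 mm along the lid's x, 12 mm wide along y, 12 mm high, spanning 19.5 to 31.5 mm above the origin. Origin: centre of the disc's underside (rim level when on; 7 mm above a table it lies on); z up. 0.13 kg.
- sieve: Round steel test sieve with woven wire cloth, nested on its receiver pan as one piece, standing on the worktop: 203 mm across the rim, rim 66 mm high, inside 194 mm across; the wire cloth lies 31 mm above the underside, so it is a shallow dish 35 mm deep. Origin: centre of the underside; z up. 0.8 kg.
- ball_1: White ceramic grinding ball, 20 mm across; origin: its centre. It starts inside the jar, hidden under the lid.
- ball_2: White ceramic grinding ball, 20 mm across; origin: its centre. It starts inside the jar, hidden under the lid.
- ball_3: White ceramic grinding ball, 20 mm across; origin: its centre. It starts inside the jar, hidden under the lid.
- ball_4: White ceramic grinding ball, 20 mm across; origin: its centre. It starts inside the jar, hidden under the lid.
- ball_5: White ceramic grinding ball, 20 mm across; origin: its centre. It starts inside the jar, hidden under the lid.
- beaker_250: Bystander: empty clear beaker, 74 mm across, 94 mm tall; origin: centre of the underside.
- timer: Bystander: white bench timer, 42 x 70 mm, 59 mm tall; origin: centre of the underside.
- pellet_die: Bystander: steel pellet die, 40 mm across, 30 mm tall; origin: centre of the underside.
- brush_bottle: Bystander: small red-brown bottle with a brush standing in it, 36 mm across, 58 mm tall; origin: centre of the underside.
There are look-alikes about, which are no part of the job. What is shaped like the jar_lid but blue is not meant.

How it is judged:
By the outcome, as a careful person would: the job done as asked, in the order asked, and still so for the second after the job is handed in, with the robot touching nothing.
It also fails if it takes over 72 s, if anything falls off the work surface, if the arm or the gripper's body presses on something with over 40 N, if the wrist force passes 120 N, or if a joint passes its speed limit or range.

ROBOT

A 7-joint arm with a two-finger parallel gripper is mounted at the origin on a cart in front of the work surface, level with it; the furniture and walls round the work are solid. World frame = base frame: x ahead of the robot, y to its left, z up, the work surface at z = 0. Lengths are in m, angles in rad, forces in N, time in s.
With the tool pointing down it reaches from about 0.4 to 0.85 m from the base axis. Payload 4.5 kg.
Tool frame: the origin (TCP) lies at the very end of the fingers, on their centre line; the grasp point (between the pads) lies 19 mm behind it; z points along the fingers, y is the line along which they close (so a half turn about z gives the same grasp; the last joint's range is limited). The gripper opens to 88 mm and grips with 3 to 60 N. Pads are 18 mm wide; open, the fingers measure 123 mm over their backs; the gripper's body (75 mm by 187 mm) begins 45 mm behind the grasp point.
Start: joints at [-1.263, 0.689, -0.195, 1.565, 0.157, 0.902, -0.215], TCP at [0.169, 0.602, 0.207] pointing down, gripper open.
Joint ranges: [-3.01, 3.01], [-0.46, 2.08], [-1.47, 1.51], [0.13, 2.56], [-1, 4.14], [0.04, 2.09], [-2.66, 2.66]. Speed limits (rad/s): [2.57, 2.57, 3.14, 3.14, 3.14, 3.14, 3.14].

INTERFACE

Orientations are given as a unit quaternion [x, y, z, w].
In Python, from plant import r gives the robot as it stands. The module is installed in compiled form; this text tells all that it offers.
- The arm moves only by the shell command python3 -m pendant 'ROWS' [FORCE]. ROWS is JSON, one flat list of numbers, 7 for each row, row after row: the opening, from 0 (shut) to 1 (fully open), then the shift along the tool's x, y, z scaled (see below), then the turn, a rotation vector about the tool's x, y, z scaled (see below). A call has 1 to 12 rows; each row is the pose to reach, as a shift and turn from the pose commanded when the call began, along the tool's axes at that moment; what a row does not reach only later rows make up. The controller multiplies each number of a shift by 0.15 m and each number of a turn by pi/2 rad. A row lasts 1/10 s, in which the tool goes at most 50 mm and 8.59 degrees, less where a joint would pass 70% of its speed; a pose out of reach is approached as far as the arm can. A call with a number of a shift or a turn outside -1 to 1 is refused whole. A call with a gripper value outside its range is refused whole. The fingers move at their own pace and stop on an object; FORCE is the grip in N (left out, the last holds). Time passes only in rows, so rows that repeat a pose let the fingers close. It gives the time, the measured TCP pose, the force, the opening and the grip force at its end, in the units of the state.
- r.get_state(): the state, without advancing time (a new reading comes with each control period).
- r.snapshot(name): name is "side" or "top" or "wrist"; returns a dict with "img" (480x640x3 uint8, red, green, blue), "mtx" (3x3 intrinsics, pixels), "k1" (the pictures are not rectified: a ray, as slopes to the right and down, at radius r is drawn at 1 + k1 r^2 times it, then the intrinsics apply), "cam_to_world" (4x4, takes a point from camera to world coordinates). Camera axes: x right, y up, looking along -z (the intrinsics and any distortion apply to the point x, -y, -z); pixel columns grow to the right and rows downward; lengths in m; the calibration is good to about 2 mm. A picture is of the moment at which its call begins. There is no depth.
- r.finish_job(): hands the job in; it is judged then, once.
The state is a dict: "clock": time; "q": joint angles; "qd": joint speeds; "joint_torque": joint torques, N m; "tool_pos": TCP position; "eef_rot": TCP orientation; "contact_force": force on the tool from outside, world axes, zero at the start; "moment": the same for the moment, N m; "opening": opening from 0.0 (shut) to 1.0 (fully open); "finger_force": force on a finger pad.
Only numpy, scipy, OpenCV 4.12 (cv2) and the standard library are available. Lean on these libraries where they do the work, as an engineer would, in place of code of your own. Each camera call takes 0.05 s, during which the arm holds its last target. There are 200 camera calls.

## Working session

There is one attempt and no reset: what is moved stays moved. The work goes in short steps, Python scripts to look and compute and a shell command to move; the robot and the scene stay as the last step left them, time stands still between calls to the robot, and variables do not carry over. Pictures are saved under pics/ and viewed, at most 10 in all, crops included, and the job is handed in when it is done.

```bash
mkdir -p pics; python3 - <<'E'
from plant import r
import cv2,numpy as np
for n in("side","top"):
    s=r.snapshot(n); cv2.imwrite(f"pics/{n}0.png",s["img"][:,:,::-1]); print(n,s["mtx"].tolist(),s["k1"],np.round(s["cam_to_world"],4).tolist())
s=r.get_state();print(s["tool_pos"],s["eef_rot"],s["opening"],s["clock"])
E
```

```text
side [[557.1305233300781, 0.0, 320.9454626049428], [0.0, 557.1305233300781, 235.93655057121705], [0.0, 0.0, 1.0]] -0.07764598397566942 [[0.985, 0.0527, -0.1644, 0.432], [-0.1712, 0.4186, -0.8919, -1.0195], [0.0219, 0.9066, 0.4214, 0.4977], [0.0, 0.0, 0.0, 1.0]]
top [[447.7818639440278, 0.0, 316.93304613598957], [0.0, 447.7818639440278, 240.76626355137915], [0.0, 0.0, 1.0]] -0.08966165743294076 [[0.0063, 0.9846, -0.1746, 0.3971], [-1.0, 0.0067, 0.0021, -0.163], [0.0033, 0.1746, 0.9846, 1.0357], [0.0, 0.0, 0.0, 1.0]]
[0.1688786  0.60111309 0.20607571] [ 1.36464898e-01  9.90644558e-01 -8.28055889e-04 -7.57355798e-05] 1.0003732516150792 0.1
```

View pics/side0.png

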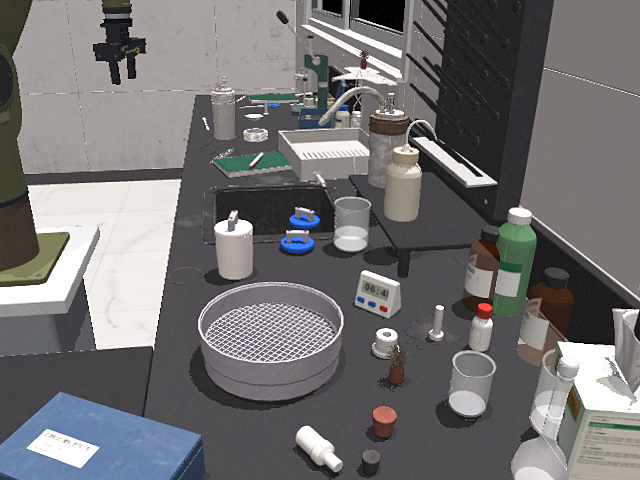

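View pics/top0.png

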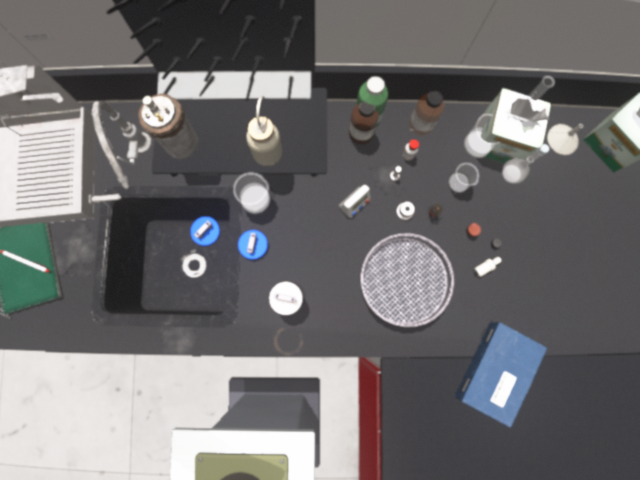

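The side view shows the jar at about (235,248) and the sieve at (271,340). The top view shows the lid at (286,298) and the sieve at (407,280). I'll enlarge both.

```bash
cat > h.py <<'E'
import numpy as np,cv2
from plant import r
from scipy.spatial.transform import Rotation as R
def ray(s,u,v):
    K=s["mtx"];d=np.array([(u-K[0,2])/K[0,0],(v-K[1,2])/K[1,1]]);p=d.copy()
    for _ in range(20):p=d/(1+s["k1"]*(p@p))
    T=s["cam_to_world"];w=T[:3,:3]@np.array([p[0],-p[1],-1]);return T[:3,3],w/np.linalg.norm(w)
def tri(a,b):
    (o,d),(q,e)=a,b;t=np.linalg.lstsq(np.c_[d,-e],q-o,rcond=None)[0]
    x,y=o+t[0]*d,q+t[1]*e;return (x+y)/2,np.linalg.norm(x-y)
def atz(a,z):
    o,d=a;return o+d*(z-o[2])/d[2]
def proj(s,P):
    T=s["cam_to_world"];c=T[:3,:3].T@(np.asarray(P)-T[:3,3]);p=np.array([c[0],-c[1]])/-c[2];p*=1+s["k1"]*(p@p)
    return p*[s["mtx"][0,0],s["mtx"][1,1]]+s["mtx"][:2,2]
def tool(dp,rotvec=None):
    """world shift -> row units in current tool axes"""
    q=R.from_quat(r.get_state()["eef_rot"]);return np.round(q.inv().apply(dp)/.15,4)
E
python3 - <<'E'
import cv2,numpy as np
s=cv2.imread("pics/side0.png");t=cv2.imread("pics/top0.png")
a=cv2.resize(s[200:300,190:290],(400,400),interpolation=cv2.INTER_CUBIC)
b=cv2.resize(t[250:350,236:336],(400,400),interpolation=cv2.INTER_CUBIC)
cv2.imwrite("pics/c1.png",np.hstack([a,b]))
E
```

```text
(no output)
```

View pics/c1.png

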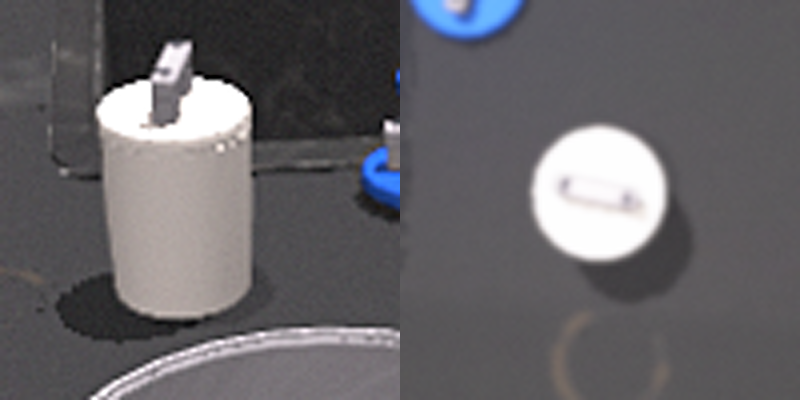

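The crop shows the handle-top centre at side (233,215) and top (285.5,298), and the disc-top centre at side (233.8,227.2) and top (286,298.3).

```bash
python3 - <<'E'
from h import *
S=r.snapshot("side");T=r.snapshot("top")
for n,a,b in(("handle",(233,215),(285.5,298)),("disc",(233.8,227.2),(286,298.3)),("end1",(235.3,210.7),(276.7,297)),("end2",(230.8,219),(295,299.5))):
    print(n,tri(ray(S,*a),ray(T,*b)))
d=atz(ray(T,286,298.3),.0925);print("disc@.0925",d)
e1=atz(ray(T,276.7,297),.113);e2=atz(ray(T,295,299.5),.113);print("ends",e1,e2)
c=atz(ray(T,407,280.5),.066);print("sieve",c)
th=np.linspace(0,2*np.pi,73);P=[proj(S,c+.1015*np.array([np.cos(t),np.sin(t),0])) for t in th];P=np.array(P);print("rim side bbox",P.min(0),P.max(0), "seen 199..343, 285")
P=np.array([proj(T,c+.1015*np.array([np.cos(t),np.sin(t),0])) for t in th]);print("rim top bbox",P.min(0),P.max(0))
for n,p,z in(("timer",(355,200),.05),("beaker",(252,192),.05),("blue",(253,244),.01),("sink edge",(240,322),0),("sinktop",(240,187),0),("front",(300,355),0),("die",(405,210),.03),("bookshelf",(320,175),.05)):print(n,atz(ray(T,*p),z))
E
```

```text
handle (array([ 0.44171795, -0.10140981,  0.1139688 ]), np.float64(0.0012287326602012552))
disc (array([ 0.44217321, -0.10087693,  0.09011292]), np.float64(0.0011003987169613215))
end1 (array([ 0.44498193, -0.08336938,  0.11450249]), np.float64(0.0040234539003297775))
end2 (array([ 0.43808137, -0.12095956,  0.11486901]), np.float64(0.00015160656600699695))
disc@.0925 [ 0.44151006 -0.10104074  0.0925    ]
ends [ 0.44304252 -0.08325717  0.113     ] [ 0.43824056 -0.12087305  0.113     ]
sieve [ 0.48259409 -0.36167272  0.066     ]
rim side bbox [195.51607719 281.15070643] [341.8889206  362.33418626] seen 199..343, 285
rim top bbox [360.48972642 234.67953045] [452.95641966 327.77216738]
timer [ 0.66673016 -0.25122742  0.05      ]
beaker [ 0.68407473 -0.01606699  0.05      ]
blue [ 0.57033747 -0.01656653  0.01      ]
sink edge [0.39088258 0.00948961 0.        ]
sinktop [0.71101367 0.02083094 0.        ]
front [ 0.31830053 -0.12864924  0.        ]
die [ 0.64932933 -0.36905984  0.03      ]
bookshelf [ 0.72557078 -0.17126464  0.05      ]
```

```bash
cat > chain.py <<'E'
from h import *
def down(yaw):  # tool pointing down, tool y at world angle yaw (deg)
    y=np.array([np.cos(np.radians(yaw)),np.sin(np.radians(yaw)),0]);z=np.array([0,0,-1.])
    return R.from_matrix(np.c_[np.cross(y,z),y,z])
def chain(wps,start=None):
    s=r.get_state();p,q=(s["tool_pos"],R.from_quat(s["eef_rot"])) if start is None else start
    for P,Q in wps:
        P=np.array(P,float);print(P,"shift",np.round(q.inv().apply(P-p)/.15,3),"turn",np.round((q.inv()*Q).as_rotvec()/(np.pi/2),3),"rows",max(np.linalg.norm(P-p)/.05,np.degrees((q.inv()*Q).magnitude())/8.59).round(1));p,q=P,Q
def log():
    s=r.get_state();import json;open("log.jsonl","a").write(json.dumps([list(map(float,s[k])) for k in("q","tool_pos","eef_rot")])+"\n")
    print(round(s["clock"],2),np.round(s["q"],3),np.round(s["tool_pos"],4),np.round(s["eef_rot"],4),round(float(s["opening"]),3),np.round(s["contact_force"],1),s["finger_force"])
E
python3 - <<'E'
from chain import *
log()
chain([((.26,.48,.2),down(57)),((.34,.36,.2),down(40)),((.40,.24,.2),down(24)),((.43,.11,.2),down(8)),((.4415,-.01,.2),down(-8)),((.4415,-.101,.16),down(-8)),((.4415,-.101,.096),down(-8))])
E
```

```text
0.2 [-1.263  0.69  -0.195  1.566  0.157  0.903 -0.215] [0.1689 0.6013 0.2063] [ 1.365e-01  9.906e-01 -6.000e-04 -0.000e+00] 1.0 [-0.3 -0.3  0.1] 0.0
[0.26 0.48 0.2 ] shift [-0.803 -0.614  0.043] turn [-0.001  0.     0.192] rows 3.0
[0.34 0.36 0.2 ] shift [-0.883 -0.38   0.   ] turn [0.    0.    0.189] rows 2.9
[0.4  0.24 0.2 ] shift [-0.87  -0.208  0.   ] turn [0.    0.    0.178] rows 2.7
[0.43 0.11 0.2 ] shift [-0.873 -0.17   0.   ] turn [0.    0.    0.178] rows 2.7
[ 0.4415 -0.01    0.2   ] shift [-0.803 -0.035  0.   ] turn [0.    0.    0.178] rows 2.4
[ 0.4415 -0.101   0.16  ] shift [-0.601  0.084  0.267] turn [0. 0. 0.] rows 2.0
[ 0.4415 -0.101   0.096 ] shift [0.    0.    0.427] turn [0. 0. 0.] rows 1.3
```

```bash
L='from chain import *
log()'
python3 -m pendant '[1,-0.803,-0.614,0.043,0,0,0.192, 1,-0.803,-0.614,0.043,0,0,0.192, 1,-0.803,-0.614,0.043,0,0,0.192, 1,-0.803,-0.614,0.043,0,0,0.192]' && python3 -c "$L"
python3 -m pendant '[1,-0.883,-0.38,0,0,0,0.189, 1,-0.883,-0.38,0,0,0,0.189, 1,-0.883,-0.38,0,0,0,0.189, 1,-0.883,-0.38,0,0,0,0.189]' && python3 -c "$L"
python3 -m pendant '[1,-0.87,-0.208,0,0,0,0.178, 1,-0.87,-0.208,0,0,0,0.178, 1,-0.87,-0.208,0,0,0,0.178, 1,-0.87,-0.208,0,0,0,0.178]' && python3 -c "$L"
python3 -m pendant '[1,-0.873,-0.17,0,0,0,0.178, 1,-0.873,-0.17,0,0,0,0.178, 1,-0.873,-0.17,0,0,0,0.178, 1,-0.873,-0.17,0,0,0,0.178]' && python3 -c "$L"
python3 -m pendant '[1,-0.803,-0.035,0,0,0,0.178, 1,-0.803,-0.035,0,0,0,0.178, 1,-0.803,-0.035,0,0,0,0.178, 1,-0.803,-0.035,0,0,0,0.178]' && python3 -c "$L"
python3 -c "
from chain import *
chain([((.4415,-.101,.16),down(-8)),((.4415,-.101,.096),down(-8))])"
```

```text
clock: 0.6
tool_pos: [0.266, 0.4729, 0.1999]
eef_rot: [0.289, 0.957, -0.003, 0.003]
contact_force: [-0.4, 0.5, -0.2]
opening: 1.001
finger_force: 0.0
0.6 [-1.074  0.59  -0.12   1.821  0.107  0.742 -0.268] [0.266  0.4729 0.1999] [ 0.2888  0.9574 -0.003   0.0026] 1.001 [-0.4  0.5 -0.2] 0.0
clock: 1.0
tool_pos: [0.3442, 0.354, 0.2004]
eef_rot: [0.427, 0.904, -0.002, 0.002]
contact_force: [-0.6, 0.5, 0.7]
opening: 1.002
finger_force: 0.0
1.0 [-0.861  0.529 -0.054  1.963  0.052  0.654 -0.261] [0.3442 0.354  0.2004] [ 0.4272  0.9041 -0.0018  0.0018] 1.002 [-0.6  0.5  0.7] 0.0
clock: 1.4
tool_pos: [0.4022, 0.2362, 0.2005]
eef_rot: [0.548, 0.837, -0.001, 0.001]
contact_force: [-0.1, -0.3, 0.1]
opening: 1.001
finger_force: 0.0
1.4 [-0.635  0.497  0.005  2.041  0.     0.605 -0.22 ] [0.4022 0.2362 0.2005] [ 5.479e-01  8.365e-01 -8.000e-04  1.000e-03] 1.001 [-0.1 -0.3  0.1] 0.0
clock: 1.8
tool_pos: [0.431, 0.1071, 0.2005]
eef_rot: [0.659, 0.752, -0.001, 0.001]
contact_force: [0.9, 0.0, 0.4]
opening: 1.0
finger_force: 0.0
1.8 [-0.392  0.473  0.064  2.103 -0.051  0.567 -0.159] [0.431  0.1071 0.2005] [ 6.586e-01  7.525e-01 -5.000e-04  7.000e-04] 1.0 [0.9 0.  0.4] 0.0
clock: 2.2
tool_pos: [0.4424, -0.0105, 0.2004]
eef_rot: [0.756, 0.655, 0.0, 0.0]
contact_force: [0.1, 0.5, 0.8]
opening: 0.999
finger_force: 0.0
2.2 [-0.163  0.473  0.122  2.11  -0.104  0.563 -0.11 ] [ 0.4424 -0.0105  0.2004] [7.559e-01 6.547e-01 2.000e-04 4.000e-04] 0.999 [0.1 0.5 0.8] 0.0
[ 0.4415 -0.101   0.16  ] shift [-0.598  0.08   0.27 ] turn [ 0.001  0.    -0.002] rows 2.0
[ 0.4415 -0.101   0.096 ] shift [0.    0.    0.427] turn [0. 0. 0.] rows 1.3
```

```bash
L='from chain import *
log()'
python3 -m pendant '[1,-0.598,0.08,0.27,0,0,0, 1,-0.598,0.08,0.27,0,0,0, 1,-0.598,0.08,0.27,0,0,0, 1,-0.598,0.08,0.27,0,0,0]' >/dev/null&& python3 -c "$L"
python3 -m pendant '[0.5,0,0,0.22,0,0,0, 0.5,0,0,0.427,0,0,0, 0.5,0,0,0.427,0,0,0, 0.4,0,0,0.427,0,0,0]' >/dev/null&& python3 -c "$L
cv2.imwrite('pics/w1.png',r.snapshot('wrist')['img'][:,:,::-1])
chain([((.4415,-.101,.096),down(-8))])"
```

```text
2.6 [ 0.067  0.557  0.079  2.128 -0.097  0.461  0.082] [ 0.4415 -0.098   0.1594] [ 7.545e-01  6.563e-01  3.000e-04 -9.000e-04] 1.003 [-0.   1.   0.2] 0.0
3.0 [ 0.086  0.681  0.047  2.181 -0.112  0.282  0.095] [ 0.4416 -0.0974  0.0962] [ 7.536e-01  6.573e-01  4.000e-04 -6.000e-04] 0.666 [ 0.3 -0.2  0.2] 0.0
[ 0.4415 -0.101   0.096 ] shift [-0.02  -0.001  0.005] turn [ 0.001 -0.001  0.002] rows 0.1
```

View pics/w1.png

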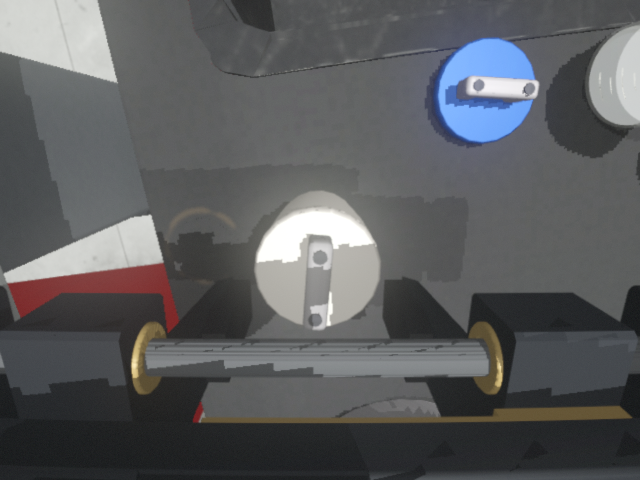

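The wrist view shows the handle at (318,282), centred between the fingers and aligned with them. Closing now.

```bash
L='from chain import *
log()'
python3 -m pendant '[0,-0.02,0,0,0,0,0, 0,-0.02,0,0,0,0,0, 0,-0.02,0,0,0,0,0, 0,-0.02,0,0,0,0,0, 0,-0.02,0,0,0,0,0, 0,-0.02,0,0,0,0,0, 0,-0.02,0,0,0,0,0, 0,-0.02,0,0,0,0,0]' 20 >/dev/null&& python3 -c "$L"
python3 -m pendant '[0,0,0,-0.1,0,0,0, 0,0,0,-0.2,0,0,0, 0,0,0,-0.4,0,0,0, 0,0,0,-0.6,0,0,0, 0,0,0,-0.6,0,0,0]' >/dev/null&& python3 -c "$L
cv2.imwrite('pics/w2.png',cv2.resize(np.hstack([r.snapshot('side')['img'][150:330,150:390,::-1],r.snapshot('wrist')['img'][::2,::2,::-1][60:]]),None,fx=1.4,fy=1.4))
chain([((.52,-.145,.16),down(-8)),((.585,-.15,.10),down(-8)),((.585,-.15,.0205),down(-8))])"
```

```text
3.85 [ 0.097  0.682  0.048  2.181 -0.11   0.28   0.1  ] [ 0.4406 -0.1029  0.0957] [ 7.549e-01  6.558e-01 -0.000e+00 -1.000e-04] 0.004 [-0.8 -0.1  0.5] 0.0
4.35 [ 0.065  0.504  0.095  2.097 -0.09   0.538  0.085] [ 0.4428 -0.1034  0.1886] [0.755  0.6557 0.0021 0.0025] 0.004 [-0.5 -0.1  0.4] 0.0
[ 0.52  -0.145  0.16 ] shift [-0.205  0.562  0.174] turn [ 0.001 -0.    -0.   ] rows 1.9
[ 0.585 -0.15   0.1  ] shift [0.027 0.434 0.4  ] turn [0. 0. 0.] rows 1.8
[ 0.585  -0.15    0.0205] shift [0.   0.   0.53] turn [0. 0. 0.] rows 1.6
```

View pics/w2.png

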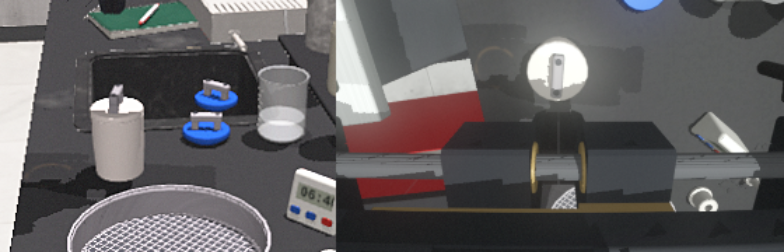

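The fingers shut on nothing. The wrist view has the jar offset from the fingers, so I'll check where the gripper sits in the fixed cameras.

```bash
python3 -c "
from h import *
a=r.snapshot('side');b=r.snapshot('top');w=r.snapshot('wrist')
p=r.get_state()['tool_pos'];print(p,proj(a,p),proj(b,p),proj(w,p),proj(a,[.169,.602,.207]))
print(np.round(w['cam_to_world'],3),w['mtx'],w['k1'])
cv2.imwrite('pics/s3.png',cv2.resize(np.hstack([a['img'],b['img']])[:,:,::-1],(800,300),interpolation=cv2.INTER_AREA))"
```

```text
[ 0.43973679 -0.10263891  0.18480959] [229.7162018  177.20546371] [283.66103676 296.91503364] [316.91533638 271.46401574] [125.64261174  91.56844821]
[[ 0.99   0.135  0.039  0.45 ]
 [-0.141  0.954  0.264 -0.036]
 [-0.002 -0.267  0.964  0.362]
 [ 0.     0.     0.     1.   ]] [[361.13420817   0.         316.95008171]
 [  0.         361.13420817 237.14575708]
 [  0.           0.           1.        ]] -0.0320400431614473
```

View pics/s3.png

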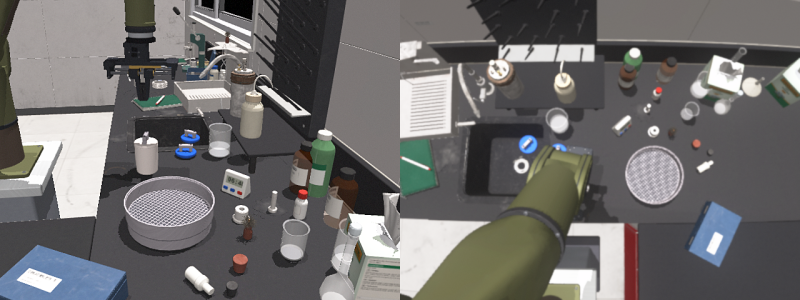

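```bash
python3 -c "
from h import *
a=r.snapshot('side');w=r.snapshot('wrist')
p=r.get_state()['tool_pos']
print(proj(w,[.4417,-.1014,.1135]),proj(w,p),proj(a,p))
A=cv2.resize(a['img'][80:230,160:310,::-1],(400,400),interpolation=cv2.INTER_CUBIC)
B=cv2.resize(w['img'][140:340,220:420,::-1],(400,400),interpolation=cv2.INTER_CUBIC)
cv2.imwrite('pics/c4.png',np.hstack([A,B]))"
```

```text
[319.73150546 233.63378477] [317.38110796 271.60616991] [229.81954636 177.18650819]
```

View pics/c4.png

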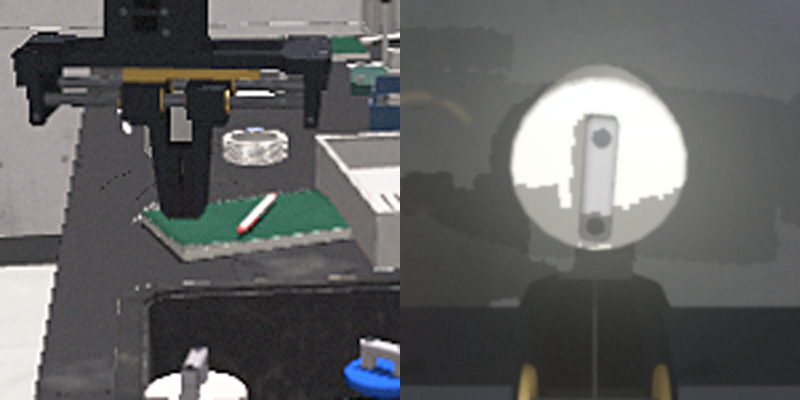

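```bash
python3 -c "
from h import *
a=r.snapshot('side');w=r.snapshot('wrist');b=r.snapshot('top')
p=r.get_state()['tool_pos']
print('tip',p,tri(ray(a,228.2,161.4),ray(w,318,279)),'expected wrist if 30 up',proj(w,p+[0,0,.03]))
print('handle s-w',tri(ray(a,233,215),ray(w,319.5,229)),'t-w',atz(ray(w,319.5,229),.1135))
for z in (0,.01,.02,.03,.04): # lid disc apparent width if camera raised by z
  T=dict(w);M=w['cam_to_world'].copy();M[2,3]+=z;T['cam_to_world']=M
  print(z,proj(T,[.4415+.0345,-.101,.0925])-proj(T,[.4415-.0345,-.101,.0925]),'seen 87-88',proj(T,[.4417,-.1014,.1135]))
"
```

```text
tip [ 0.44027321 -0.10279235  0.18526116] (array([ 0.43990399, -0.09647738,  0.21102908]), np.float64(0.0028628675974784776)) expected wrist if 30 up [317.62950293 296.10139093]
handle s-w (array([ 0.44230488, -0.09833537,  0.11271776]), np.float64(0.00012278199099902574)) t-w [ 0.4422672  -0.09813821  0.1135    ]
0 [ 88.91906204 -12.27982009] seen 87-88 [319.34936892 233.50578441]
0.01 [ 85.93358081 -11.89517392] seen 87-88 [319.28828281 230.02786208]
0.02 [ 83.14165676 -11.53364197] seen 87-88 [319.23144429 226.79252325]
0.03 [ 80.52509374 -11.19322526] seen 87-88 [319.17842599 223.77528823]
0.04 [ 78.06790295 -10.87214593] seen 87-88 [319.12885594 220.95485833]
```

```bash
L='from chain import *
log()'
python3 -m pendant '[0.45,0,0,0,0,0,0, 0.45,0,0,0,0,0,0, 0.45,0,0,0,0,0,0, 0.45,0,0,0.3,0,0,0, 0.45,0,0,0.6,0,0,0, 0.45,0,0,0.6,0,0,0]' >/dev/null&& python3 -c "$L"
python3 -m pendant '[0.45,0,0,0.04,0,0,0, 0.45,0,0,0.08,0,0,0, 0.45,0,0,0.12,0,0,0, 0.45,0,0,0.12,0,0,0]' >/dev/null&& python3 -c "$L
a=r.snapshot('side');w=r.snapshot('wrist')
A=cv2.resize(a['img'][140:290,160:310,::-1],(400,400),interpolation=cv2.INTER_CUBIC)
B=cv2.resize(w['img'][140:340,220:420,::-1],(400,400),interpolation=cv2.INTER_CUBIC)
cv2.imwrite('pics/c5.png',np.hstack([A,B]))"
```

```text
5.45 [ 0.097  0.691  0.049  2.184 -0.115  0.28   0.105] [ 0.437  -0.102   0.0915] [ 0.7548  0.656  -0.0034 -0.0042] 0.448 [-1.4  0.4 -0.1] 0.0
5.85 [ 0.102  0.718  0.041  2.192 -0.118  0.232  0.107] [ 0.4412 -0.1029  0.0785] [7.549e-01 6.558e-01 6.000e-04 6.000e-04] 0.449 [-0.5 -0.2  0.1] 0.0
```

View pics/c5.png

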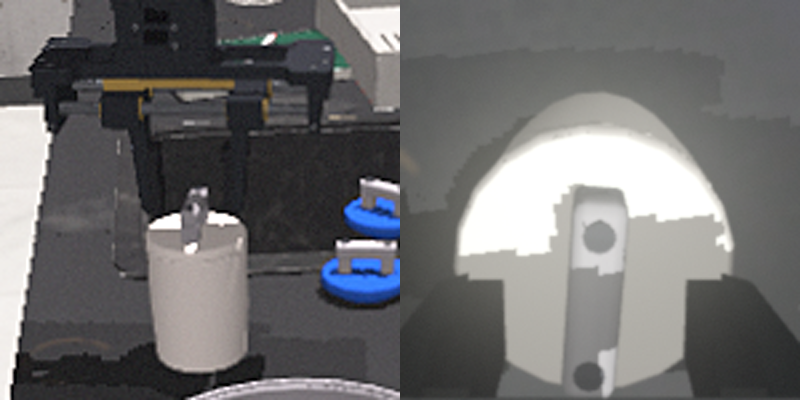

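The wrist view and side tip reading (234,220) put the real fingertips about 28 mm behind the reported TCP, now roughly 8 mm below the handle top. I'll go 10 mm lower and close.

```bash
L='from chain import *
log()'
python3 -m pendant '[0.45,0,0,0.03,0,0,0, 0.45,0,0,0.06,0,0,0, 0.45,0,0,0.06,0,0,0, 0,0,0,0.06,0,0,0, 0,0,0,0.06,0,0,0, 0,0,0,0.06,0,0,0, 0,0,0,0.06,0,0,0, 0,0,0,0.06,0,0,0]' 25 >/dev/null&& python3 -c "$L"
python3 -m pendant '[0,0,0,0.06,0,0,0, 0,0,0,0.06,0,0,0]' >/dev/null&& python3 -c "$L"
```

```text
6.75 [ 0.105  0.738  0.036  2.197 -0.119  0.208  0.108] [ 0.4407 -0.1029  0.0689] [7.549e-01 6.558e-01 1.000e-04 1.000e-04] 0.132 [0.4 0.  0.9] 24.96410558000207
6.95 [ 0.108  0.755  0.032  2.202 -0.12   0.185  0.108] [ 0.4407 -0.1033  0.061 ] [7.552e-01 6.555e-01 3.000e-04 6.000e-04] 0.129 [-0.8  0.2 15.9] 24.996962305158377
```

```bash
L='from chain import *
log()'
python3 -m pendant '[0,0,0,-0.1,0,0,0, 0,0,0,-0.25,0,0,0, 0,0,0,-0.5,0,0,0, 0,0,0,-0.7,0,0,0, 0,0,0,-0.7,0,0,0]' >/dev/null&& python3 -c "$L
chain([((.52,-.145,.14),down(-8)),((.585,-.15,.07),down(-8)),((.585,-.15,-.005),down(-8))])"
```

```text
7.45 [ 0.069  0.542  0.089  2.12  -0.101  0.477  0.095] [ 0.4427 -0.1034  0.1677] [0.755  0.6557 0.0022 0.0026] 0.132 [ 0.1 -0.8 -1.1] 24.996450785547495
[ 0.52  -0.145  0.14 ] shift [-0.203  0.548  0.188] turn [ 0.004  0.    -0.001] rows 1.8
[ 0.585 -0.15   0.07 ] shift [0.027 0.434 0.467] turn [0. 0. 0.] rows 1.9
[ 0.585 -0.15  -0.005] shift [0.  0.  0.5] turn [0. 0. 0.] rows 1.5
```

```bash
L='from chain import *
log()'
python3 -m pendant '[0,-0.1,0.27,0,0,0,0, 0,-0.2,0.548,0.1,0,0,0, 0,-0.2,0.548,0.188,0,0,0, 0,-0.2,0.548,0.188,0,0,0]' >/dev/null&& python3 -c "$L"
python3 -m pendant '[0,0.027,0.2,0.1,0,0,0, 0,0.027,0.434,0.3,0,0,0, 0,0.027,0.434,0.467,0,0,0, 0,0.027,0.434,0.467,0,0,0, 0,0.027,0.434,0.467,0,0,0]' >/dev/null&& python3 -c "$L
chain([((.585,-.15,-.008),down(-8))])"
```

```text
7.85 [ 0.137  0.683  0.081  1.91  -0.097  0.558  0.141] [ 0.5162 -0.1439  0.1337] [ 0.7551  0.6556 -0.0016 -0.0022] 0.13 [-0.3 -0.5 -1.5] 24.996579196304083
8.35 [ 0.133  0.849  0.073  1.758 -0.107  0.541  0.132] [ 0.5809 -0.1487  0.0664] [ 0.7549  0.6558 -0.001  -0.0013] 0.128 [ 0.2  0.  -0.2] 24.996440559625626
[ 0.585 -0.15  -0.008] shift [-0.005  0.03   0.496] turn [-0.002 -0.    -0.   ] rows 1.5
```

```bash
L='from chain import *
log()'
python3 -m pendant '[0,0,0,0.2,0,0,0, 0,0,0,0.38,0,0,0, 0,0,0,0.49,0,0,0, 0,0,0,0.49,0,0,0, 0,0,0,0.49,0,0,0]' >/dev/null&& python3 -c "$L"
python3 -m pendant '[0,0,0,0.02,0,0,0, 0,0,0,0.035,0,0,0, 0,0,0,0.035,0,0,0]' >/dev/null&& python3 -c "$L"
```

```text
8.85 [ 0.143  0.966  0.055  1.77  -0.113  0.407  0.138] [ 0.5832 -0.1494 -0.0058] [7.550e-01 6.558e-01 3.000e-04 4.000e-04] 0.135 [ 0.7  0.  -0.5] 24.996523428708315
9.15 [ 0.144  0.976  0.053  1.771 -0.114  0.398  0.139] [ 0.583  -0.1491 -0.0118] [7.549e-01 6.558e-01 2.000e-04 2.000e-04] 0.131 [-0.5  0.6  0.3] 24.996481239795685
```

```bash
L='from chain import *
log()'
python3 -m pendant '[0,0,0,0.02,0,0,0, 0,0,0,0.02,0,0,0]' >/dev/null&& python3 -c "$L"
python3 -m pendant '[0,0,0,0.015,0,0,0, 0,0,0,0.015,0,0,0]' >/dev/null&& python3 -c "$L"
```

```text
9.35 [ 0.144  0.982  0.052  1.771 -0.114  0.393  0.139] [ 0.5827 -0.149  -0.0154] [ 7.549e-01  6.558e-01 -1.000e-04 -2.000e-04] 0.133 [-0.9 -0.2 -1.8] 24.996563494205475
9.55 [ 0.145  0.982  0.052  1.771 -0.114  0.391  0.139] [ 0.5829 -0.1491 -0.0159] [7.550e-01 6.558e-01 2.000e-04 0.000e+00] 0.135 [-1.8  1.2 11.3] 24.996602050960064
```

```bash
L='from chain import *
log()'
python3 -m pendant '[0.13,0,0,-0.01,0,0,0, 0.4,0,0,-0.01,0,0,0, 0.4,0,0,-0.01,0,0,0, 0.4,0,0,-0.01,0,0,0, 0.4,0,0,-0.2,0,0,0, 0.4,0,0,-0.5,0,0,0, 0.4,0,0,-0.85,0,0,0, 0.4,0,0,-1,0,0,0]' >/dev/null&& python3 -c "$L"
cat > fit.py <<'E'
import json,numpy as np
from scipy.optimize import least_squares
from scipy.spatial.transform import Rotation as R
D=[json.loads(l) for l in open("log.jsonl")]
def fk(q,p):
    # p: d0,a1(shoulder x),L1,e(elbow x),L2,w(wrist x),L3
    T=R.from_euler('z',p[8]*q[0]);x=np.array([0,0,p[0]])+T.apply([p[1],0,0])
    ax="yzyzyz";sg=[p[9],p[10],p[11],p[12],p[13],p[14]]
    off=[[0,0,0],[0,0,p[2]],[p[3],0,0],[p[4],0,p[5]],[0,0,0],[p[6],0,p[7]]]
    for i in range(6):
        x=x+T.apply(off[i]) if i!=5 else x+T.apply(off[i])
        T=T*R.from_euler(ax[i],sg[i]*q[i+1])
    return x,T
E
python3 - <<'E'
from fit import *
import itertools
Q=np.array([d[0] for d in D]);P=np.array([d[1] for d in D]);O=R.from_quat([d[2] for d in D])
# orientation: find signs & constant tool rotation
best=[]
for s in itertools.product([1,-1],repeat=7):
    T=[]
    for q in Q:
        t=R.identity()
        for a,g,v in zip("zyzyzyz",s,q):t=t*R.from_euler(a,g*v)
        T.append(t)
    T=R.concatenate(T);E=T.inv()*O;m=E.mean();best.append((np.degrees((m.inv()*E).magnitude()).max(),s,m.as_rotvec().round(3)))
best.sort(key=lambda b:b[0])
for b in best[:4]:print(b)
E
```

```text
10.35 [ 0.122  0.748  0.092  1.715 -0.099  0.678  0.126] [ 0.5847 -0.1498  0.1363] [0.755  0.6557 0.0016 0.0021] 0.403 [0.6 0.5 0.9] 0.0
(np.float64(5.550115325740313e-14), (-1, 1, -1, 1, -1, 1, -1), array([ 0.   , -0.   ,  1.571]))
(np.float64(1.2283123123809911), (-1, -1, -1, -1, -1, -1, -1), array([ 1.000e-03, -1.000e-03,  1.571e+00]))
(np.float64(21.368111109668103), (-1, -1, -1, -1, 1, -1, 1), array([ 0.038, -0.037,  1.651]))
(np.float64(21.496495698488665), (-1, 1, -1, 1, 1, 1, 1), array([-0.037,  0.037,  1.651]))
```

```bash
cat > kin.py <<'E'
import json,numpy as np
from scipy.optimize import least_squares
from scipy.spatial.transform import Rotation as R
SG=(-1,1,-1,1,-1,1,-1)
def frames(q):
    t=R.identity();F=[t]
    for a,g,v in zip("zyzyzyz",SG,q):t=t*R.from_euler(a,g*v);F.append(t)
    return F
# offsets: base z; after j1 x; after j3 (upper) z,x ; after j4 x; after j5 z,x; after j6 x; after j7 z
COL=[(0,2),(1,0),(3,2),(3,0),(4,0),(5,2),(6,0),(7,2)]
def A(q):
    F=[f.as_matrix() for f in frames(q)];return np.stack([F[i][:,k] for i,k in COL],1)
TOOLR=R.from_rotvec([0,0,np.pi/2])
try: C=np.load("C.npy")
except Exception: C=None
def fk(q):return A(q)@C,frames(q)[-1]*TOOLR
LO=np.array([-3.01,-.46,-1.47,.13,-1,.04,-2.66]);HI=np.array([3.01,2.08,1.51,2.56,4.14,2.09,2.66])
def ik(p,Rt,q0):
    f=lambda q:np.r_[(fk(q)[0]-p)*10,(Rt.inv()*fk(q)[1]).as_rotvec()*2,.003*(q-q0)]
    s=least_squares(f,np.clip(q0,LO+.03,HI-.03),bounds=(LO+.02,HI-.02));e=s.fun[:6];return s.x,np.linalg.norm(e[:3])/10,np.degrees(np.linalg.norm(e[3:])/2)
E
python3 - <<'E'
from kin import *
D=[json.loads(l) for l in open("log.jsonl")]
M=np.vstack([A(d[0]) for d in D]);b=np.concatenate([d[1] for d in D])
c,_,rk,sv=np.linalg.lstsq(M,b,rcond=1e-6);print(np.round(c,4),rk,sv.round(4),"res",abs(M@c-b).max())
i=[0,2,5,7];M2=M[:,i];c2,_,rk,sv=np.linalg.lstsq(M2,b,rcond=None);print(np.round(c2,4),sv.round(4),"res",abs(M2@c2-b).max())
E
```

```text
[ 2.6034e+00 -2.0190e-01  5.6340e-01 -1.8500e-02 -1.1000e-03  3.3430e-01
 -2.2180e-01  2.6352e+00] 8 [9.3315 9.3206 0.7495 0.6937 0.6425 0.6304 0.4418 0.0138] res 0.09435737815140129
[1.751  0.5454 0.372  1.7239] [8.5989 3.6831 0.7029 0.0139] res 0.047714996762301974
```

```bash
python3 - <<'E'
from kin import *
D=[json.loads(l) for l in open("log.jsonl")]
b=np.concatenate([d[1] for d in D])
M=np.vstack([np.hstack([f.as_matrix() for f in frames(d[0])]) for d in D])
for rc in(1e-3,3e-3,1e-2,3e-2):
    c,_,rk,sv=np.linalg.lstsq(M,b,rcond=rc);print(rk,"res",abs(M@c-b).max());print(np.round(c.reshape(8,3),3).tolist())
print(len(D))
c=np.linalg.lstsq(M,b,rcond=1e-3)[0];print((M@c-b).reshape(-1,3).round(4).tolist())
E
```

```text
17 res 1.7208456881689926e-15
[[0.0, -0.0, 0.173], [0.0, -0.009, 0.173], [-0.0, -0.009, 0.282], [0.0, -0.013, 0.282], [0.0, -0.013, 0.172], [-0.0, -0.0, 0.172], [0.0, -0.0, 0.179], [-0.0, 0.0, 0.179]]
15 res 0.003562642566896257
[[-0.003, -0.005, -0.001], [0.01, -0.011, -0.001], [0.003, -0.011, 0.281], [-0.002, -0.014, 0.281], [-0.009, -0.014, 0.174], [0.011, -0.001, 0.174], [0.014, -0.001, 0.003], [-0.006, 0.006, 0.003]]
12 res 0.0035317288043403283
[[0.005, -0.003, -0.001], [-0.001, -0.003, -0.001], [-0.001, -0.003, 0.281], [0.002, -0.014, 0.281], [0.001, -0.014, 0.174], [0.001, -0.005, 0.174], [-0.002, -0.005, 0.002], [0.005, 0.001, 0.002]]
9 res 0.010397359807231166
[[-0.002, -0.003, 0.004], [0.007, 0.014, 0.004], [0.012, 0.014, 0.269], [0.006, 0.018, 0.269], [-0.006, 0.018, 0.168], [0.008, -0.019, 0.168], [0.01, -0.019, -0.003], [-0.02, -0.071, -0.003]]
22
[[0.0, 0.0, -0.0], [0.0, 0.0, -0.0], [0.0, -0.0, -0.0], [0.0, -0.0, 0.0], [0.0, -0.0, -0.0], [0.0, 0.0, 0.0], [-0.0, 0.0, 0.0], [0.0, 0.0, 0.0], [-0.0, 0.0, 0.0], [0.0, 0.0, 0.0], [0.0, 0.0, 0.0], [0.0, 0.0, 0.0], [-0.0, 0.0, 0.0], [0.0, 0.0, 0.0], [0.0, 0.0, 0.0], [-0.0, 0.0, 0.0], [-0.0, 0.0, 0.0], [-0.0, 0.0, 0.0], [0.0, 0.0, 0.0], [0.0, 0.0, 0.0], [0.0, 0.0, 0.0], [-0.0, 0.0, -0.0]]
```

```bash
cat >> kin.py <<'E'
_D=[json.loads(l) for l in open("log.jsonl")]
_M=lambda q:np.hstack([f.as_matrix() for f in frames(q)])
CF=np.linalg.lstsq(np.vstack([_M(d[0]) for d in _D]),np.concatenate([d[1] for d in _D]),rcond=1e-3)[0]
def fk(q):return _M(q)@CF,frames(q)[-1]*TOOLR
OFF=.031 # reported TCP beyond the real tip
JAR=np.array([.4415,-.101,0]);SV=np.array([.4835,-.363,0]);H=.060
def pose(g,az,dep,flip=0):
    """grasp point g, tool heading az deg, depression dep deg (0 horizontal, 90 down), tool y horizontal"""
    a,d=np.radians([az,dep]);z=np.array([np.cos(a)*np.cos(d),np.sin(a)*np.cos(d),-np.sin(d)])
    y=np.array([-np.sin(a),np.cos(a),0])*(-1 if flip else 1)
    return np.asarray(g)+(.019+OFF)*z,R.from_matrix(np.c_[np.cross(y,z),y,z])
def pourg(az,T,lipz,fwd=0.0,H=H):
    a,t=np.radians([az,T-90]);f=np.array([np.cos(a),np.sin(a),0]);u=f*np.cos(t)-np.array([0,0,np.sin(t)])
    n=-f*np.sin(t)-np.array([0,0,np.cos(t)]) ; lip=SV+f*fwd+[0,0,lipz]
    return lip-.034*n-(.084-H)*u
E
cat > scan.py <<'E'
from kin import *
q0=np.array(_D[-1][0]) if 0 else np.array([json.loads(l) for l in open("log.jsonl")][-1][0])
rng=np.random.default_rng(0);seeds=[q0]+[q0+d for d in rng.normal(0,.6,(5,7))]
def solve(p,Rt,ss):
    best=None
    for s in ss:
        o=ik(p,Rt,s)
        if best is None or o[1]*1000+o[2]<best[1]*1000+best[2]:best=o
        if o[1]<.001 and o[2]<.5:break
    return best
print("grasp az,dep,flip err")
for fl in(0,1):
  for az in range(-180,180,30):
    for dep in(30,):
        o=solve(*pose(JAR+[0,0,H],az,dep,fl),seeds)
        T=108;o2=solve(*pose(pourg(az,T,.065),az,dep+T,fl),seeds)
        print(fl,az,dep,"G %.0fmm %.0fdeg"%(o[1]*1e3,o[2]),"P %.0fmm %.0fdeg"%(o2[1]*1e3,o2[2]),flush=True)
E
time timeout 300 python3 scan.py
```

```text
grasp az,dep,flip err
0 -180 30 G 0mm 0deg P 14mm 13deg
0 -150 30 G 0mm 0deg P 0mm 0deg
0 -120 30 G 0mm 0deg P 0mm 0deg
0 -90 30 G 0mm 0deg P 0mm 0deg
0 -60 30 G 0mm 0deg P 0mm 0deg
0 -30 30 G 29mm 13deg P 0mm 0deg
0 0 30 G 34mm 14deg P 0mm 0deg
0 30 30 G 0mm 0deg P 0mm 0deg
0 60 30 G 0mm 0deg P 0mm 0deg
0 90 30 G 0mm 0deg P 0mm 0deg
0 120 30 G 0mm 0deg P 0mm 0deg
0 150 30 G 0mm 0deg P 28mm 26deg
1 -180 30 G 0mm 0deg P 0mm 0deg
1 -150 30 G 0mm 0deg P 0mm 0deg
1 -120 30 G 0mm 0deg P 0mm 0deg
1 -90 30 G 0mm 0deg P 0mm 0deg
1 -60 30 G 0mm 0deg P 0mm 0deg
1 -30 30 G 42mm 34deg P 0mm 0deg
1 0 30 G 45mm 37deg P 0mm 0deg
1 30 30 G 21mm 17deg P 0mm 0deg
1 60 30 G 0mm 0deg P 0mm 0deg
1 90 30 G 0mm 0deg P 0mm 0deg
1 120 30 G 0mm 0deg P 0mm 0deg
1 150 30 G 0mm 0deg P 0mm 0deg
real	0m32.174s
user	0m32.629s
sys	0m0.105s
```

```bash
cat > sim.py <<'E'
from kin import *
from scipy.spatial.transform import Slerp
def run(az,a0,azp=None,q=None,verbose=1):
    azp=az if azp is None else azp
    f=np.array([np.cos(np.radians(az)),np.sin(np.radians(az)),0]);G=JAR+[0,0,H]
    W=[("mid",*pose(JAR-.12*f+[0,0,.18],az,60)),("pre",*pose(G-.09*(f*np.cos(np.radians(a0))-[0,0,np.sin(np.radians(a0))]),az,a0)),("grasp",*pose(G,az,a0)),("lift",*pose(G+[0,0,.12],az,a0)),
     ("over",*pose(pourg(azp,75,.13,-.02)*[1,1,0]+[0,0,.18],azp,a0+20))]
    for T,l in((75,.11),(90,.075),(100,.062),(112,.058)):W.append((f"T{T}",*pose(pourg(azp,T,l,-.02),azp,a0+T)))
    p,Rt=fk(q);bad=0
    for n,P,O in W:
        S=Slerp([0,1],R.concatenate([Rt,O]))
        k=int(max(np.linalg.norm(P-p)/.02,np.degrees((Rt.inv()*O).magnitude())/4))+1;mj=0
        for i in range(1,k+1):
            qn,e,g=ik(p+(P-p)*i/k,S(i/k),q);mj=max(mj,abs(qn-q).max());q=qn;bad=max(bad,e*1e3+g)
        p,Rt=P,O
        F=frames(q);wr=p-Rt.apply([0,0,.358])
        if verbose:print(n,np.round(P,3),"q",q.round(2),"err %.1fmm %.1f"%(e*1e3,g),"maxstep %.2f"%mj,"wrist",wr.round(2))
    return bad
if __name__=="__main__":
    q0=np.array([json.loads(l) for l in open("log.jsonl")][-1][0])
    for az in(-90,-70,-110):
        for a0 in(25,40):print(az,a0,"worst",round(run(az,a0,q=q0,verbose=(a0==25 and az==-90)),1),flush=True)
E
time timeout 400 python3 sim.py
```

```text
mid [ 0.442 -0.006  0.137] q [-0.83  0.81  0.62  2.14  0.12  0.48 -0.44] err 0.0mm 0.0 maxstep 0.09 wrist [0.44 0.17 0.45]
pre [ 0.442 -0.065  0.077] q [-1.08  1.4   0.83  2.02  0.15  0.59 -0.7 ] err 0.0mm 0.0 maxstep 0.07 wrist [0.44 0.26 0.23]
grasp [ 0.442 -0.146  0.039] q [-0.96  1.52  0.84  2.1   0.17  0.35 -0.71] err 0.0mm 0.0 maxstep 0.05 wrist [0.44 0.18 0.19]
lift [ 0.442 -0.146  0.159] q [-0.98  1.31  0.97  2.17  0.27  0.42 -0.61] err 0.0mm 0.0 maxstep 0.03 wrist [0.44 0.18 0.31]
over [ 0.484 -0.346  0.145] q [-0.38  1.05  0.89  2.12  0.49  0.08 -0.36] err 0.0mm 0.0 maxstep 0.07 wrist [ 0.48 -0.09  0.4 ]
T75 [ 0.484 -0.302  0.087] q [ 0.74  0.84 -0.31  1.72  0.12  0.69  0.43] err 0.0mm 0.0 maxstep 0.11 wrist [ 0.48 -0.36  0.44]
T90 [ 0.484 -0.298  0.064] q [ 0.91  0.99 -0.45  1.56  0.02  0.9   0.59] err 0.0mm 0.0 maxstep 0.05 wrist [ 0.48 -0.45  0.39]
T100 [ 0.484 -0.297  0.059] q [ 0.98  1.09 -0.51  1.43 -0.04  1.07  0.67] err 0.0mm 0.0 maxstep 0.06 wrist [ 0.48 -0.5   0.35]
T112 [ 0.484 -0.297  0.064] q [ 1.04  1.21 -0.55  1.27 -0.1   1.29  0.72] err 0.0mm 0.0 maxstep 0.07 wrist [ 0.48 -0.56  0.31]
-90 25 worst 0.0
-90 40 worst 0.0
-70 25 worst 0.0
-70 40 worst 0.0
-110 25 worst 0.0
-110 40 worst 0.0
real	1m11.496s
user	1m8.744s
sys	0m0.239s
```

```bash
sed -i 's/H=.060/H=.062/' kin.py; python3 -c "
from chain import *;from kin import *
f=np.array([0,-1,0]);G=JAR+[0,0,H];z=np.array([0,-np.cos(np.radians(35)),-np.sin(np.radians(35))]);G=G-.003*z
m=JAR-.11*f+[0,0,.18]
chain([((.51,-.07,.15),down(-4)),pose(m,-90,62),pose(G-.09*z,-90,35)])"
```

```text
[ 0.51 -0.07  0.15] shift [ 0.457 -0.567 -0.094] turn [ 0.003  0.    -0.045] rows 2.2
[ 0.4415     -0.01447358  0.13585262] shift [ 0.337 -0.481  0.094] turn [-0.011 -0.311 -0.044] rows 3.3
[ 0.4415     -0.06577646  0.08666379] shift [-0.148 -0.     0.45 ] turn [ 0.  -0.3 -0. ] rows 3.1
```

```bash
L='from chain import *
log()'
python3 -m pendant '[1,0.457,-0.567,-0.094,0,0,-0.045, 1,0.457,-0.567,-0.094,0,0,-0.045, 1,0.457,-0.567,-0.094,0,0,-0.045, 1,0.457,-0.567,-0.094,0,0,-0.045]' >/dev/null&& python3 -c "$L"
python3 -m pendant '[1,0.337,-0.481,0.094,-0.011,-0.311,-0.044, 1,0.337,-0.481,0.094,-0.011,-0.311,-0.044, 1,0.337,-0.481,0.094,-0.011,-0.311,-0.044, 1,0.337,-0.481,0.094,-0.011,-0.311,-0.044, 1,0.337,-0.481,0.094,-0.011,-0.311,-0.044]' >/dev/null&& python3 -c "$L
from kin import *
z=np.array([0,-np.cos(np.radians(35)),-np.sin(np.radians(35))]);G=JAR+[0,0,H]-.003*z
chain([pose(G-.09*z,-90,35)])"
```

```text
10.75 [-0.007  0.636  0.08   1.973 -0.095  0.537  0.073] [ 0.5072 -0.0677  0.1469] [ 7.303e-01  6.832e-01 -0.000e+00 -6.000e-04] 0.737 [ 1.  -0.8  0.2] 0.0
11.25 [-0.798  0.801  0.601  2.16   0.119  0.438 -0.42 ] [ 0.4417 -0.01    0.1315] [ 0.6821  0.6893 -0.1712  0.1739] 1.001 [ 0.8 -0.8 -0.3] 0.0
[ 0.4415     -0.06577646  0.08666379] shift [-0.186 -0.006  0.439] turn [ 0.005 -0.297  0.005] rows 3.1
```

```bash
L='from chain import *
log()'
python3 -m pendant '[1,-0.06,0,0.14,0,-0.1,0, 1,-0.12,0,0.29,0,-0.2,0, 1,-0.186,-0.006,0.439,0.005,-0.297,0.005, 1,-0.186,-0.006,0.439,0.005,-0.297,0.005, 1,-0.186,-0.006,0.439,0.005,-0.297,0.005]' >/dev/null&& python3 -c "$L
from kin import *
a=r.snapshot('side');b=r.snapshot('top')
A=cv2.resize(a['img'][120:320,160:360,::-1],(400,400),interpolation=cv2.INTER_CUBIC)
B=cv2.resize(b['img'][200:350,210:360,::-1],(400,400),interpolation=cv2.INTER_CUBIC)
s=r.get_state();q=R.from_quat(s['eef_rot']);p=s['tool_pos']
for nm,o in (('A',p-q.apply([0,0,.031])),('B',p+[0,0,.031])):
  for sg in(-1,1):
    e=o+q.apply([0,sg*.044,0]); u=(proj(a,e)-[160,120])*2; v=(proj(b,e)-[210,200])*400/150
    print(nm,e.round(3),u.round(1),v.round(1))
cv2.imwrite('pics/c6.png',np.hstack([A,B]))
z=np.array([0,-np.cos(np.radians(35)),-np.sin(np.radians(35))]);G=JAR+[0,0,H]-.003*z
chain([pose(G,-90,35)])"
```

```text
11.75 [-0.998  1.248  0.802  2.105  0.152  0.469 -0.619] [ 0.4398 -0.0699  0.0868] [ 0.63    0.6254 -0.3276  0.3235] 0.998 [-0.8 -0.6  0.2] 0.0
A [ 0.396 -0.044  0.108] [ 94.6 174.7] [126.1 319.4]
A [ 0.484 -0.045  0.108] [189.8 170.5] [130.4 205.2]
B [ 0.396 -0.069  0.121] [ 93.1 171.8] [157.1 320.1]
B [ 0.484 -0.07   0.121] [190.9 167.5] [161.1 204.2]
[ 0.4415     -0.13950015  0.03504191] shift [0.027 0.013 0.591] turn [-0.005 -0.006 -0.007] rows 1.8
```

View pics/c6.png

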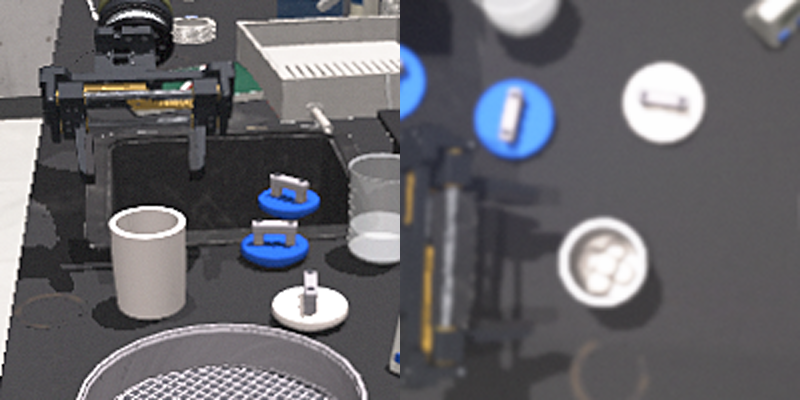

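The top view shows the fingertips at crop (530,200) and (530,320), so the TCP offset lies along the tool axis. The lid lies handle up and the jar is centred between the fingers. Advancing and gripping.

```bash
L='from chain import *
log()'
python3 -m pendant '[1,0.027,0.013,0.1,0,0,-0.005, 1,0.027,0.013,0.25,0,0,-0.005, 1,0.027,0.013,0.4,0,0,-0.005, 1,0.027,0.013,0.52,0,0,-0.005, 1,0.027,0.013,0.59,0,0,-0.005, 1,0.027,0.013,0.59,0,0,-0.005]' >/dev/null&& python3 -c "$L"
python3 -m pendant '[0.75,0,0,0,0,0,0, 0.7,0,0,0,0,0,0, 0.5,0,0,0,0,0,0, 0.5,0,0,0,0,0,0, 0.5,0,0,0,0,0,0, 0.5,0,0,0,0,0,0]' 50 >/dev/null&& python3 -c "$L
from kin import *
s=r.get_state();q=R.from_quat(s['eef_rot']);z=q.apply([0,0,1]);print(z,q.apply([0,1,0]),'grasp pt',s['tool_pos']-.05*z)"
```

```text
12.45 [-0.875  1.373  0.799  2.157  0.168  0.24  -0.629] [ 0.4408 -0.1397  0.0349] [ 0.6311  0.6263 -0.326   0.3212] 1.002 [-0.5  0.5  0.1] 0.0
13.05 [-0.88   1.379  0.799  2.155  0.168  0.24  -0.629] [ 0.4413 -0.1388  0.0335] [ 0.6283  0.6277 -0.3272  0.3227] 0.737 [2.2 6.2 6. ] 49.76960591870693
[-0.0060471  -0.81635059 -0.57752501] [ 0.99997917 -0.00363256 -0.00533575] grasp pt [ 0.44158822 -0.09796059  0.06241318]
```

```bash
L='from chain import *
log()'
python3 -c "
from chain import *
s=r.get_state();q=R.from_quat(s['eef_rot']);print('up .12:',np.round(q.inv().apply([0,0,.12])/.15,3))"
python3 -m pendant '[0.5,-0.05,0,-0.035,0,0,0, 0.5,-0.11,0,-0.08,0,0,0, 0.5,-0.22,0,-0.155,0,0,0, 0.5,-0.22,0,-0.155,0,0,0]' >/dev/null&& python3 -c "$L
a=r.snapshot('side');b=r.snapshot('top')
A=cv2.resize(a['img'][120:320,160:360,::-1],(400,400),interpolation=cv2.INTER_CUBIC)
B=cv2.resize(b['img'][200:350,210:360,::-1],(400,400),interpolation=cv2.INTER_CUBIC)
cv2.imwrite('pics/c7.png',np.hstack([A,B]))"
```

```text
up .12: [-0.653 -0.004 -0.462]
13.45 [-0.887  1.299  0.838  2.18   0.199  0.277 -0.596] [ 0.44   -0.1399  0.0756] [ 0.6295  0.6264 -0.3278  0.3222] 0.736 [-0.4 -1.2 -3.7] 49.84426657307665
```

```bash
cat > pour.py <<'E'
from chain import *;from kin import *
def W(T,l,fwd=-.02,az=-90):
    dep=35+T;a,d=np.radians([az,dep]);z=np.array([np.cos(a)*np.cos(d),np.sin(a)*np.cos(d),-np.sin(d)])
    return pose(pourg(az,T,l,fwd)-.003*z,az,dep)
E
python3 -c "
from pour import *
z=np.array([0,-np.cos(np.radians(35)),-np.sin(np.radians(35))]);G=JAR+[0,0,H]-.003*z
p75=W(75,.11);print(p75[0])
l1=pose(G+[.01,-.03,.125],-90,35);g45=pose(np.array([.465,-.23,.19]),-90,40);g3=pose(np.array([.4835,-.31,.185]),-90,60)
chain([l1,g45,g3,W(55,.15),W(75,.11),W(85,.085),W(90,.072),W(95,.063),W(100,.060),W(106,.058),W(112,.058)])"
```

```text
[ 0.4835     -0.29687484  0.09298191]
[ 0.4515     -0.16950015  0.16004191] shift [-0.59   0.071 -0.17 ] turn [-0.005 -0.004  0.001] rows 1.9
[ 0.465      -0.26830222  0.15786062] shift [-0.366  0.09   0.548] turn [0.    0.056 0.   ] rows 2.0
[ 0.4835     -0.335       0.14169873] shift [-0.203  0.123  0.41 ] turn [-0.     0.222  0.   ] rows 2.3
[ 0.4835     -0.30547706  0.11823249] shift [0.249 0.    0.037] turn [0.    0.333 0.   ] rows 3.5
[ 0.4835     -0.29687484  0.09298191] shift [0.057 0.    0.168] turn [ 0.     0.222 -0.   ] rows 2.3
[ 0.4835     -0.29462042  0.07625   ] shift [-0.024 -0.     0.11 ] turn [0.    0.111 0.   ] rows 1.2
[ 0.4835     -0.29404191  0.06749985] shift [-0.026  0.     0.052] turn [-0.     0.056  0.   ] rows 0.6
[ 0.4835     -0.29383599  0.06278396] shift [-0.017  0.     0.027] turn [ 0.     0.056 -0.   ] rows 0.6
[ 0.4835     -0.29400425  0.0640697 ] shift [ 0.005  0.    -0.007] turn [0.    0.056 0.   ] rows 0.6
[ 0.4835     -0.29469805  0.06716886] shift [ 0.011  0.    -0.018] turn [0.    0.067 0.   ] rows 0.7
[ 0.4835     -0.29592106  0.07216756] shift [ 0.021  0.    -0.027] turn [-0.     0.067  0.   ] rows 0.7
```

```bash
L='from chain import *
log()'
python3 -m pendant '[0.5,-0.2,0.02,-0.06,0,0,0, 0.5,-0.4,0.05,-0.12,0,0,0, 0.5,-0.59,0.071,-0.17,-0.005,-0.004,0, 0.5,-0.59,0.071,-0.17,-0.005,-0.004,0]' >/dev/null&& python3 -c "$L"
python3 -m pendant '[0.5,-0.12,0.03,0.18,0,0.02,0, 0.5,-0.24,0.06,0.36,0,0.04,0, 0.5,-0.366,0.09,0.548,0,0.056,0, 0.5,-0.366,0.09,0.548,0,0.056,0]' >/dev/null&& python3 -c "$L"
python3 -m pendant '[0.5,-0.07,0.04,0.14,0,0.07,0, 0.5,-0.14,0.08,0.28,0,0.14,0, 0.5,-0.203,0.123,0.41,0,0.222,0, 0.5,-0.203,0.123,0.41,0,0.222,0, 0.5,-0.203,0.123,0.41,0,0.222,0]' >/dev/null&& python3 -c "$L
from pour import *
chain([W(55,.15,-.01),W(75,.115,-.01),W(85,.09,-.01),W(90,.078,-.01),W(95,.07,-.01),W(100,.066,-.01),W(106,.062,-.01),W(112,.06,-.01),W(118,.06,-.01)])"
```

```text
13.95 [-0.86   1.149  0.952  2.196  0.293  0.325 -0.506] [ 0.4509 -0.1714  0.1625] [ 0.6279  0.6258 -0.3275  0.3269] 0.737 [ 0.5  0.2 -4.3] 49.84205981784626
14.35 [-0.606  1.102  0.964  2.199  0.389  0.137 -0.408] [ 0.4629 -0.2727  0.1583] [ 0.6424  0.6387 -0.3014  0.2976] 0.738 [-0.4 -0.1 -3.4] 49.84331017834151
14.85 [-0.095  0.804  0.552  2.037  0.465  0.258 -0.168] [ 0.4817 -0.3371  0.1414] [ 0.6846  0.6815 -0.1841  0.1814] 0.736 [-0.1  0.5 -4.3] 49.86404899727546
[ 0.4835     -0.31547706  0.11823249] shift [0.202 0.012 0.062] turn [-0.002  0.333 -0.003] rows 3.5
[ 0.4835     -0.30687484  0.09798191] shift [0.057 0.    0.135] turn [ 0.     0.222 -0.   ] rows 2.3
[ 0.4835     -0.30462042  0.08125   ] shift [-0.024 -0.     0.11 ] turn [0.    0.111 0.   ] rows 1.2
[ 0.4835     -0.30404191  0.07349985] shift [-0.022  0.     0.047] turn [-0.     0.056  0.   ] rows 0.6
[ 0.4835     -0.30383599  0.06978396] shift [-0.013  0.     0.021] turn [ 0.     0.056 -0.   ] rows 0.6
[ 0.4835     -0.30400425  0.0700697 ] shift [ 0.    -0.    -0.002] turn [0.    0.056 0.   ] rows 0.6
[ 0.4835     -0.30469805  0.07116886] shift [ 0.002 -0.    -0.008] turn [0.    0.067 0.   ] rows 0.7
[ 0.4835     -0.30592106  0.07416756] shift [ 0.01   0.    -0.019] turn [-0.     0.067  0.   ] rows 0.7
[ 0.4835     -0.30765988  0.07901104] shift [ 0.021 -0.    -0.027] turn [0.    0.067 0.   ] rows 0.7
```

```bash
L='from chain import *
log()'
python3 -m pendant '[0.5,0.05,0,0.01,0,0.08,0, 0.5,0.1,0,0.02,0,0.16,0, 0.5,0.15,0,0.04,0,0.24,0, 0.5,0.202,0.012,0.062,-0.002,0.333,-0.003, 0.5,0.202,0.012,0.062,-0.002,0.333,-0.003, 0.5,0.202,0.012,0.062,-0.002,0.333,-0.003]' >/dev/null&& python3 -c "$L"
python3 -m pendant '[0.5,0.02,0,0.04,0,0.07,0, 0.5,0.04,0,0.08,0,0.14,0, 0.5,0.057,0,0.135,0,0.222,0, 0.5,0.057,0,0.135,0,0.222,0, 0.5,0.057,0,0.135,0,0.222,0]' >/dev/null&& python3 -c "$L
from pour import *
s=r.get_state();print('dep-35 =',np.degrees(np.arctan2(*(R.from_quat(s['eef_rot']).apply([0,0,1])[[2,1]]*[-1,-1])))-35)
chain([W(85,.09,-.01),W(90,.078,-.01)])"
```

```text
15.45 [ 0.589  0.75  -0.164  1.795  0.197  0.618  0.311] [ 0.4832 -0.313   0.1159] [ 0.7056  0.7086 -0.0018 -0.0024] 0.735 [-0.8 -0.8 -4.4] 49.88966244144109
15.95 [ 0.852  0.903 -0.393  1.592  0.025  0.886  0.561] [ 0.4852 -0.3023  0.0967] [ 0.6933  0.6997  0.1198 -0.1243] 0.733 [-1.   1.6 -4.8] 49.89443133855872
dep-35 = 74.87529337126126
[ 0.4835     -0.30462042  0.08125   ] shift [-0.05  -0.011  0.092] turn [-0.005  0.112  0.004] rows 1.2
[ 0.4835     -0.30404191  0.07349985] shift [-0.022  0.     0.047] turn [-0.     0.056  0.   ] rows 0.6
```

```bash
L='from chain import *
log()'
python3 -m pendant '[0.5,-0.025,-0.005,0.045,0,0.056,0, 0.5,-0.05,-0.011,0.092,-0.005,0.112,0.004, 0.5,-0.075,-0.011,0.125,-0.005,0.15,0.004, 0.5,-0.08,-0.011,0.13,-0.005,0.165,0.004, 0.5,-0.08,-0.011,0.13,-0.005,0.165,0.004]' >/dev/null&& python3 -c "$L
from pour import *
s=r.get_state();print('T =',np.degrees(np.arctan2(*(R.from_quat(s['eef_rot']).apply([0,0,1])[[2,1]]*[-1,-1])))-35)
chain([W(95,.07,-.01)]);q=R.from_quat(s['eef_rot'])
for w in [W(95,.07,-.01),W(100,.066,-.01),W(106,.062,-.01),W(112,.06,-.01),W(118,.06,-.01)]:
  print(np.round(q.inv().apply(w[0]-s['tool_pos'])/.15,3),np.round((q.inv()*w[1]).as_rotvec()/1.5708,3))"
```

```text
16.45 [ 0.976  1.068 -0.48   1.406 -0.062  1.109  0.686] [ 0.4843 -0.308   0.0759] [ 0.6747  0.6753  0.2113 -0.2099] 0.734 [ 0.3  0.9 -4.6] 49.896224452851925
T = 89.65383429846933
[ 0.4835     -0.30383599  0.06978396] shift [-0.    -0.005  0.049] turn [0.001 0.059 0.001] rows 0.6
[-0.    -0.005  0.049] [0.001 0.059 0.001]
[-0.    -0.005  0.047] [0.001 0.115 0.001]
[ 0.    -0.005  0.039] [0.001 0.182 0.001]
[ 0.005 -0.005  0.018] [0.001 0.248 0.001]
[ 0.014 -0.005 -0.016] [0.001 0.315 0.001]
```

Now pour slowly, pivoting about the lip.

```bash
L='from chain import *
log()'
python3 -m pendant '[0.5,0,0,0.025,0,0.03,0, 0.5,0,-0.005,0.049,0,0.059,0, 0.5,0,-0.005,0.048,0,0.085,0, 0.5,0,-0.005,0.047,0,0.115,0, 0.5,0,-0.005,0.043,0,0.148,0, 0.5,0,-0.005,0.039,0,0.182,0, 0.5,0.002,-0.005,0.028,0,0.215,0, 0.5,0.005,-0.005,0.018,0,0.248,0, 0.5,0.005,-0.005,0.018,0,0.248,0, 0.5,0.005,-0.005,0.018,0,0.248,0, 0.5,0.005,-0.005,0.018,0,0.248,0, 0.5,0.005,-0.005,0.018,0,0.248,0]' >/dev/null&& python3 -c "$L
f=[r.get_state()['contact_force'][2]]
a=r.snapshot('side');b=r.snapshot('top')
cv2.imwrite('pics/side8.png',a['img'][:,:,::-1]);cv2.imwrite('pics/top8.png',b['img'][:,:,::-1])
# bright compact blobs over the sieve, outside hand
def blobs(im,x0,x1,y0,y1):
    g=cv2.cvtColor(im,cv2.COLOR_RGB2HSV)[y0:y1,x0:x1];m=((g[...,2]>195)&(g[...,1]<40)).astype('uint8')
    n,_,s,c=cv2.connectedComponentsWithStats(m);return [(int(s[i,4]),(c[i]+[x0,y0]).round(0).tolist()) for i in range(1,n) if s[i,4]>15]
print(blobs(a['img'],190,350,270,400));print(blobs(b['img'],355,460,230,332))"
```

```text
17.65 [ 1.057  1.304 -0.558  1.104 -0.177  1.503  0.762] [ 0.4834 -0.3072  0.0754] [ 0.6212  0.6218  0.3388 -0.3356] 0.736 [ 0.4  0.2 -3.6] 49.879904490760225
[(268, [325.0, 333.0]), (226, [215.0, 330.0]), (18, [314.0, 326.0]), (54, [264.0, 339.0]), (19, [299.0, 347.0]), (56, [296.0, 358.0])]
[(39, [420.0, 245.0]), (24, [369.0, 254.0]), (27, [389.0, 252.0]), (21, [374.0, 258.0]), (1441, [398.0, 277.0]), (231, [379.0, 306.0])]
```

```bash
L='from chain import *
log()'
python3 -m pendant '[0.5,0.005,0,-0.015,0,0.035,0, 0.5,0.009,0,-0.034,0,0.067,0, 0.5,0.009,0,-0.034,0,0.067,0, 0.5,0.009,0,-0.034,0,0.067,0, 0.5,0.009,0,-0.034,0,0.067,0]' >/dev/null&& python3 -c "$L
from pour import *
s=r.get_state();q=R.from_quat(s['eef_rot'])
for w in [W(105,.08,-.01),W(85,.115,-.01)]:
  print(np.round(q.inv().apply(w[0]-s['tool_pos'])/.15,3),np.round((q.inv()*w[1]).as_rotvec()/1.5708,3))
chain([W(85,.13,-.01),pose(np.array([.4835,-.31,.19]),-90,70),pose(np.array([.465,-.23,.19]),-90,40)])"
```

```text
18.25 [ 1.066  1.371 -0.574  1.006 -0.21   1.622  0.763] [ 0.4831 -0.311   0.0789] [ 0.6027  0.6028  0.3714 -0.368 ] 0.737 [-0.4  0.1 -2.7] 49.87767647405917
[0.075 0.003 0.01 ] [ 0.003 -0.145  0.001]
[ 0.182  0.003 -0.045] [ 0.003 -0.367  0.001]
[ 0.4835     -0.30462042  0.12125   ] shift [ 0.271  0.003 -0.09 ] turn [ 0.003 -0.367  0.001] rows 3.8
[ 0.4835     -0.32710101  0.14301537] shift [-0.057 -0.    -0.201] turn [ 0.    -0.556  0.   ] rows 5.8
[ 0.465      -0.26830222  0.15786062] shift [ 0.335 -0.123 -0.227] turn [ 0.    -0.333  0.   ] rows 3.5
```

```bash
L='from chain import *
log()'
python3 -m pendant '[0.5,0.08,0,0,0,-0.08,0, 0.5,0.16,0,-0.03,0,-0.17,0, 0.5,0.22,0.003,-0.06,0.003,-0.26,0, 0.5,0.271,0.003,-0.09,0.003,-0.367,0, 0.5,0.271,0.003,-0.09,0.003,-0.367,0, 0.5,0.271,0.003,-0.09,0.003,-0.367,0]' >/dev/null&& python3 -c "$L"
python3 -m pendant '[0.5,-0.01,0,-0.04,0,-0.09,0, 0.5,-0.02,0,-0.08,0,-0.18,0, 0.5,-0.03,0,-0.12,0,-0.27,0, 0.5,-0.04,0,-0.16,0,-0.36,0, 0.5,-0.057,0,-0.201,0,-0.45,0, 0.5,-0.057,0,-0.201,0,-0.556,0, 0.5,-0.057,0,-0.201,0,-0.556,0, 0.5,-0.057,0,-0.201,0,-0.556,0]' >/dev/null&& python3 -c "$L
from pour import *
z=np.array([0,-np.cos(np.radians(35)),-np.sin(np.radians(35))]);G=JAR+[0,0,H]-.003*z
chain([pose(np.array([.465,-.23,.19]),-90,40),pose(G+[.01,-.03,.125],-90,35),pose(G+[0,0,.03],-90,35)])"
```

```text
18.85 [ 0.95   0.958 -0.47   1.462 -0.05   1.092  0.638] [ 0.4835 -0.3037  0.1223] [ 0.6817  0.6842  0.1834 -0.1833] 0.732 [-0.8 -0.1 -3.8] 49.886680289546916
19.65 [ 0.176  0.709  0.221  1.963  0.48   0.412 -0.094] [ 0.483  -0.3249  0.1397] [ 0.6947  0.6982 -0.1243  0.1203] 0.737 [-0.4  0.7 -3. ] 49.87188759401761
[ 0.465      -0.26830222  0.15786062] shift [ 0.314 -0.119 -0.242] turn [-0.002 -0.334  0.004] rows 3.5
[ 0.4515     -0.16950015  0.16004191] shift [ 0.412 -0.09  -0.514] turn [ 0.    -0.056  0.   ] rows 2.0
[ 0.4415     -0.13950015  0.06504191] shift [ 0.634 -0.067  0.199] turn [0. 0. 0.] rows 2.0
```

```bash
L='from chain import *
log()'
python3 -m pendant '[0.5,0.09,-0.03,-0.06,0,-0.09,0, 0.5,0.18,-0.06,-0.12,0,-0.18,0, 0.5,0.25,-0.09,-0.18,0,-0.27,0, 0.5,0.314,-0.119,-0.242,-0.002,-0.334,0.004, 0.5,0.314,-0.119,-0.242,-0.002,-0.334,0.004]' >/dev/null&& python3 -c "$L"
python3 -m pendant '[0.5,0.14,-0.03,-0.17,0,-0.02,0, 0.5,0.28,-0.06,-0.34,0,-0.04,0, 0.5,0.412,-0.09,-0.514,0,-0.056,0, 0.5,0.412,-0.09,-0.514,0,-0.056,0, 0.5,0.412,-0.09,-0.514,0,-0.056,0]' >/dev/null&& python3 -c "$L
from pour import *
a=r.snapshot('side');b=r.snapshot('top')
A=cv2.resize(a['img'][130:400,150:350,::-1],(444,600),interpolation=cv2.INTER_CUBIC)
B=cv2.resize(b['img'][225:335,350:460,::-1],(356,356),interpolation=cv2.INTER_CUBIC)
C=cv2.resize(b['img'][220:350,230:420,::-1],(356,244),interpolation=cv2.INTER_CUBIC)
cv2.imwrite('pics/c9.png',np.hstack([A,np.vstack([B,C])]))
z=np.array([0,-np.cos(np.radians(35)),-np.sin(np.radians(35))]);G=JAR+[0,0,H]-.003*z
chain([pose(G+[0,0,.03],-90,35),pose(G+[0,0,.004],-90,35)])"
```

```text
20.15 [-0.606  1.085  0.929  2.199  0.62   0.154 -0.646] [ 0.4677 -0.2675  0.158 ] [ 0.6391  0.6413 -0.2984  0.3019] 0.735 [ 0.2  0.3 -4.3] 49.85402931223177
20.65 [-0.826  1.108  0.873  2.192  0.506  0.359 -0.731] [ 0.4532 -0.1726  0.1611] [ 0.6289  0.6252 -0.3258  0.3278] 0.732 [ 0.2 -0.4 -3.3] 49.850261431024734
[ 0.4415     -0.13950015  0.06504191] shift [ 0.663 -0.075  0.182] turn [-0.001  0.001 -0.006] rows 2.1
[ 0.4415     -0.13950015  0.03904191] shift [0.142 0.    0.099] turn [0. 0. 0.] rows 0.5
```

View pics/c9.png

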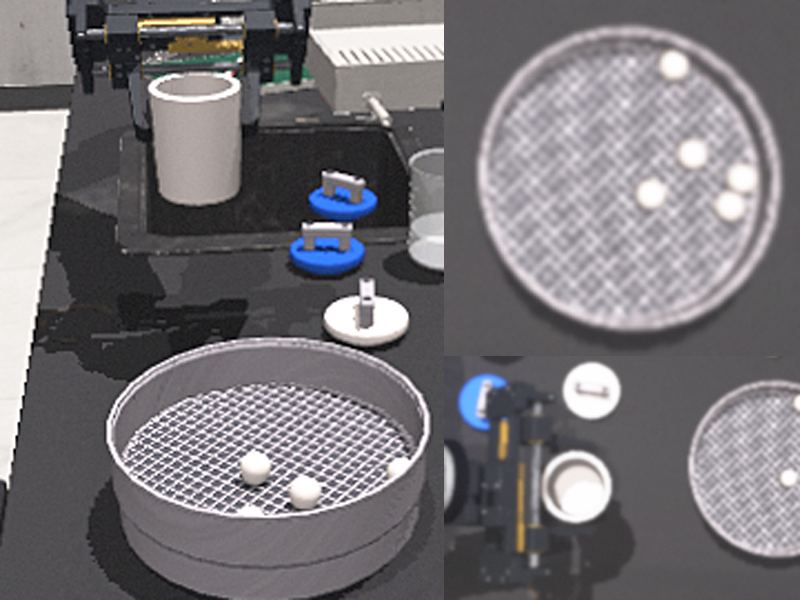

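The crop shows five balls in the sieve (top inset, e.g. (650,193), (692,153)). The jar is empty and hangs upright in the grip, and the sieve hasn't moved. Setting the jar down.

```bash
L='from chain import *
log()'
python3 -m pendant '[0.5,0.2,-0.02,0.06,0,0,0, 0.5,0.4,-0.045,0.11,0,0,0, 0.5,0.56,-0.06,0.15,0,0,-0.003, 0.5,0.663,-0.075,0.182,0,0,-0.006, 0.5,0.663,-0.075,0.182,0,0,-0.006]' >/dev/null&& python3 -c "$L"
python3 -m pendant '[0.5,0.06,0,0.04,0,0,0, 0.5,0.1,0,0.07,0,0,0, 0.5,0.142,0,0.1,0,0,0, 0.5,0.142,0,0.1,0,0,0, 0.5,0.142,0,0.1,0,0,0]' >/dev/null&& python3 -c "$L
chain([((.4415,-.1395,.0335),R.from_quat(r.get_state()['eef_rot']))])"
```

```text
21.25 [-0.868  1.297  0.77   2.174  0.416  0.287 -0.839] [ 0.4415 -0.1378  0.0635] [ 0.6256  0.6285 -0.3276  0.3261] 0.738 [ 0.5 -0.  -3.4] 49.84703245513401
21.75 [-0.866  1.346  0.755  2.161  0.4    0.262 -0.862] [ 0.4414 -0.1377  0.0395] [ 0.6259  0.6279 -0.3272  0.327 ] 0.735 [ 0.2 -0.8 -3.3] 49.84652303151606
[ 0.4415 -0.1395  0.0335] shift [0.026 0.    0.033] turn [0. 0. 0.] rows 0.1
```

```bash
L='from chain import *
log()'
python3 -m pendant '[0.5,0.016,0,0.0115,0,0,0, 0.5,0.016,0,0.0115,0,0,0]' >/dev/null&& python3 -c "$L"
python3 -m pendant '[0.5,0.011,0,0.008,0,0,0, 0.5,0.011,0,0.008,0,0,0]' >/dev/null&& python3 -c "$L"
python3 -m pendant '[0.5,0.005,0,0.004,0,0,0, 0.5,0.005,0,0.004,0,0,0]' >/dev/null&& python3 -c "$L"
```

```text
21.95 [-0.866  1.352  0.752  2.159  0.398  0.259 -0.864] [ 0.4416 -0.1374  0.0362] [ 0.6259  0.6281 -0.3268  0.3269] 0.735 [-0.2 -0.4 -3. ] 49.84641934476343
22.15 [-0.865  1.357  0.751  2.158  0.397  0.257 -0.866] [ 0.4415 -0.1375  0.0341] [ 0.6259  0.6281 -0.327   0.3269] 0.735 [ 0.6 -0.1 -4. ] 49.84644611803418
22.35 [-0.865  1.358  0.751  2.158  0.397  0.257 -0.866] [ 0.4414 -0.138   0.0339] [ 0.6259  0.6277 -0.3273  0.3273] 0.738 [-0.2  0.3  0.1] 49.81051911452397
```

```bash
L='from chain import *
log()'
python3 -m pendant '[0.78,0,0,0,0,0,0, 0.85,0,0,0,0,0,0, 1,0,0,0,0,0,0, 1,0,0,0,0,0,0, 1,0,0,0,0,0,0, 1,0,0,-0.15,0,0,0, 1,0,0,-0.35,0,0,0, 1,0,0,-0.6,0,0,0, 1,0,0,-0.85,0,0,0, 1,0,0,-0.95,0,0,0, 1,0,0,-0.95,0,0,0]' >/dev/null&& python3 -c "$L
a=r.snapshot('side');b=r.snapshot('top')
P=[JAR:=np.array([.4415,-.101,.084])]
g=cv2.cvtColor(b['img'],cv2.COLOR_RGB2HSV)[255:345,255:335];m=((g[...,2]>150)&(g[...,1]<50)).astype('uint8')
n,_,s,c=cv2.connectedComponentsWithStats(m);print([(s[i].tolist(),(c[i]+[255,255]).round(1).tolist()) for i in range(1,n) if s[i,4]>30])
g=cv2.cvtColor(a['img'],cv2.COLOR_RGB2HSV)[200:300,205:275];m=((g[...,2]>130)&(g[...,1]<50)).astype('uint8')
n,_,s,c=cv2.connectedComponentsWithStats(m);print([(s[i].tolist(),(c[i]+[205,200]).round(1).tolist()) for i in range(1,n) if s[i,4]>30])"
```

```text
23.45 [-1.024  1.128  0.681  2.04   0.324  0.659 -0.818] [ 0.4424 -0.0186  0.1151] [ 0.6258  0.6292 -0.3248  0.3271] 1.001 [ 0.2 -0.1  0.3] 0.0
[([14, 27, 34, 34, 828], [285.8, 298.4])]
[([9, 23, 39, 56, 1876], [233.7, 249.7]), ([7, 82, 63, 18, 285], [244.0, 288.4])]
```

```bash
python3 -c "
from plant import r
print(r.finish_job())"
```

```text
the job is handed in; nothing more can be done
None
```

The job is handed in after about 23.5 s of robot time: the lid lies handle up on the worktop, all five balls are in the sieve, and the empty jar stands upright at its starting spot, with nothing else touched; the judge's verdict was not shown.

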